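# Find the tin with the loose caster ball and set it in the repair cradle

### The job

One of the three identical sealed tins on the board has a heavy steel caster ball come loose inside; in the other two the parts are still packed tight. Lift the tins and rock them gently end to end, lid kept up, to feel in which one the ball runs to and fro, then set that tin snugly down in the wooden cradle, seated flat on the cradle's floor, and leave the other two standing lid up on the board. Put things down gently, do not let the ball bang against the tin, and leave the other things on the bench alone.

Things in the scene. Friction and masses are not known exactly. Their poses are not given: they have to be found in the camera images.
- tin_a: sealed grey steel tin, dark seam line, a latch on each end: 150 long (own x) x 46 wide (own y) x 50 mm high (own z, lid up), 0.3 to 0.45 kg whatever is in it; origin at the centre of its underside. Two of the three tins are packed tight and balanced; in one, not known which (names tell nothing), a 36 mm steel ball of 0.19 kg runs freely along the length, 54 mm either way from the centre
- tin_b: sealed grey steel tin, dark seam line, a latch on each end: 150 long (own x) x 46 wide (own y) x 50 mm high (own z, lid up), 0.3 to 0.45 kg whatever is in it; origin at the centre of its underside. Two of the three tins are packed tight and balanced; in one, not known which (names tell nothing), a 36 mm steel ball of 0.19 kg runs freely along the length, 54 mm either way from the centre
- tin_c: sealed grey steel tin, dark seam line, a latch on each end: 150 long (own x) x 46 wide (own y) x 50 mm high (own z, lid up), 0.3 to 0.45 kg whatever is in it; origin at the centre of its underside. Two of the three tins are packed tight and balanced; in one, not known which (names tell nothing), a 36 mm steel ball of 0.19 kg runs freely along the length, 54 mm either way from the centre
- board: wooden board fixed on the bench, 180 (own x) x 330 (own y) x 12 mm thick, origin at the centre of its underside; the tins stand on it side by side 105 mm apart along its y, 59 mm free between them, their lengths along its x
- cradle: fixed low wooden frame, 178 (own x) x 74 (own y) mm outside, 20 mm high, origin at the centre of its underside; its open pocket is 154 mm along own x by 50 mm along own y (2 mm free on every side of a tin), 14 mm deep, square to its sides. A tin may go in either way round
- cradle_in (a point): centre of the cradle's pocket floor, 6 mm above the bench; axes as the cradle's
- mending_plate: flat steel mending plate, 70 x 18 x 5 mm, lying on the board between two tins; a bystander, to be left alone
- tape: roll of tape lying flat, 84 mm outside, 24 mm high; a bystander, to be left alone
- padlock: brass padlock lying flat, 95 mm long, 20 mm high; a bystander, to be left alone
- screwdriver: screwdriver lying on the bench; a bystander, to be left alone
- jar: glass jar with a steel cap, 70 mm across, 90 mm high; a bystander, to be left alone

How it is judged (in metres and radians):
On the way, in this order (a step that is already met when the one before it is completed fails the run):
1. with its tin lifted clear of the board, the loose ball lies at one end of the tin (((((distance between ball_c0 and tin_a below 0.07 m and y of ball_c0 in the frame of tin_a between -0.012 and 0.012 m and z of ball_c0 in the frame of tin_a between 0.01 and 0.04 m) and z of tin_a in the frame of board above 0.035 m) and (x of ball_c0 in the frame of tin_a above 0.035 m or x of ball_c0 in the frame of tin_a below -0.035 m)) or (((distance between ball_c0 and tin_b below 0.07 m and y of ball_c0 in the frame of tin_b between -0.012 and 0.012 m and z of ball_c0 in the frame of tin_b between 0.01 and 0.04 m) and z of tin_b in the frame of board above 0.035 m) and (x of ball_c0 in the frame of tin_b above 0.035 m or x of ball_c0 in the frame of tin_b below -0.035 m)) or (((distance between ball_c0 and tin_c below 0.07 m and y of ball_c0 in the frame of tin_c between -0.012 and 0.012 m and z of ball_c0 in the frame of tin_c between 0.01 and 0.04 m) and z of tin_c in the frame of board above 0.035 m) and (x of ball_c0 in the frame of tin_c above 0.035 m or x of ball_c0 in the frame of tin_c below -0.035 m)))).
2. the ball runs back through the middle of the lifted tin (((((distance between ball_c0 and tin_a below 0.07 m and y of ball_c0 in the frame of tin_a between -0.012 and 0.012 m and z of ball_c0 in the frame of tin_a between 0.01 and 0.04 m) and z of tin_a in the frame of board above 0.035 m) and x of ball_c0 in the frame of tin_a between -0.02 and 0.02 m) or (((distance between ball_c0 and tin_b below 0.07 m and y of ball_c0 in the frame of tin_b between -0.012 and 0.012 m and z of ball_c0 in the frame of tin_b between 0.01 and 0.04 m) and z of tin_b in the frame of board above 0.035 m) and x of ball_c0 in the frame of tin_b between -0.02 and 0.02 m) or (((distance between ball_c0 and tin_c below 0.07 m and y of ball_c0 in the frame of tin_c between -0.012 and 0.012 m and z of ball_c0 in the frame of tin_c between 0.01 and 0.04 m) and z of tin_c in the frame of board above 0.035 m) and x of ball_c0 in the frame of tin_c between -0.02 and 0.02 m))).
3. the ball reaches an end of the lifted tin again (((((distance between ball_c0 and tin_a below 0.07 m and y of ball_c0 in the frame of tin_a between -0.012 and 0.012 m and z of ball_c0 in the frame of tin_a between 0.01 and 0.04 m) and z of tin_a in the frame of board above 0.035 m) and (x of ball_c0 in the frame of tin_a above 0.035 m or x of ball_c0 in the frame of tin_a below -0.035 m)) or (((distance between ball_c0 and tin_b below 0.07 m and y of ball_c0 in the frame of tin_b between -0.012 and 0.012 m and z of ball_c0 in the frame of tin_b between 0.01 and 0.04 m) and z of tin_b in the frame of board above 0.035 m) and (x of ball_c0 in the frame of tin_b above 0.035 m or x of ball_c0 in the frame of tin_b below -0.035 m)) or (((distance between ball_c0 and tin_c below 0.07 m and y of ball_c0 in the frame of tin_c between -0.012 and 0.012 m and z of ball_c0 in the frame of tin_c between 0.01 and 0.04 m) and z of tin_c in the frame of board above 0.035 m) and (x of ball_c0 in the frame of tin_c above 0.035 m or x of ball_c0 in the frame of tin_c below -0.035 m)))).
At the end, for the whole second after the job is handed in: The loose-ball tin sits in the cradle: within 6 mm of the pocket's centre, underside within 3 mm of its floor, level and lined up within 0.06 rad. The other two stand lid up (within 0.08 rad) on the board, centres 15 mm (its y) and 20 mm (its x) or more inside its edges. All at rest (((((distance between ball_c0 and tin_a below 0.07 m and y of ball_c0 in the frame of tin_a between -0.012 and 0.012 m and z of ball_c0 in the frame of tin_a between 0.01 and 0.04 m) and horizontal distance between tin_a and cradle_in below 0.006 m and z of tin_a in the frame of cradle_in below 0.003 m and angle between tin_a's own z axis and vertical below 0.06 rad and angle between the x axis of tin_a and the x axis of cradle, either way round below 0.06 rad and linear speed of tin_a below 0.02 m/s) and (x of tin_b in the frame of board between -0.07 and 0.07 m and y of tin_b in the frame of board between -0.15 and 0.15 m and z of tin_b in the frame of board between 0.008 and 0.016 m and angle between tin_b's own z axis and vertical below 0.08 rad and linear speed of tin_b below 0.02 m/s) and (x of tin_c in the frame of board between -0.07 and 0.07 m and y of tin_c in the frame of board between -0.15 and 0.15 m and z of tin_c in the frame of board between 0.008 and 0.016 m and angle between tin_c's own z axis and vertical below 0.08 rad and linear speed of tin_c below 0.02 m/s)) or (((distance between ball_c0 and tin_b below 0.07 m and y of ball_c0 in the frame of tin_b between -0.012 and 0.012 m and z of ball_c0 in the frame of tin_b between 0.01 and 0.04 m) and horizontal distance between tin_b and cradle_in below 0.006 m and z of tin_b in the frame of cradle_in below 0.003 m and angle between tin_b's own z axis and vertical below 0.06 rad and angle between the x axis of tin_b and the x axis of cradle, either way round below 0.06 rad and linear speed of tin_b below 0.02 m/s) and (x of tin_a in the frame of board between -0.07 and 0.07 m and y of tin_a in the frame of board between -0.15 and 0.15 m and z of tin_a in the frame of board between 0.008 and 0.016 m and angle between tin_a's own z axis and vertical below 0.08 rad and linear speed of tin_a below 0.02 m/s) and (x of tin_c in the frame of board between -0.07 and 0.07 m and y of tin_c in the frame of board between -0.15 and 0.15 m and z of tin_c in the frame of board between 0.008 and 0.016 m and angle between tin_c's own z axis and vertical below 0.08 rad and linear speed of tin_c below 0.02 m/s)) or (((distance between ball_c0 and tin_c below 0.07 m and y of ball_c0 in the frame of tin_c between -0.012 and 0.012 m and z of ball_c0 in the frame of tin_c between 0.01 and 0.04 m) and horizontal distance between tin_c and cradle_in below 0.006 m and z of tin_c in the frame of cradle_in below 0.003 m and angle between tin_c's own z axis and vertical below 0.06 rad and angle between the x axis of tin_c and the x axis of cradle, either way round below 0.06 rad and linear speed of tin_c below 0.02 m/s) and (x of tin_a in the frame of board between -0.07 and 0.07 m and y of tin_a in the frame of board between -0.15 and 0.15 m and z of tin_a in the frame of board between 0.008 and 0.016 m and angle between tin_a's own z axis and vertical below 0.08 rad and linear speed of tin_a below 0.02 m/s) and (x of tin_b in the frame of board between -0.07 and 0.07 m and y of tin_b in the frame of board between -0.15 and 0.15 m and z of tin_b in the frame of board between 0.008 and 0.016 m and angle between tin_b's own z axis and vertical below 0.08 rad and linear speed of tin_b below 0.02 m/s)))); the robot touches nothing.
It fails at once if the ball bangs hard on the tin (over 40 N) (contact force between ball_c0 and tin_a above 40 N or contact force between ball_c0 and tin_b above 40 N or contact force between ball_c0 and tin_c above 40 N).
It fails at once if a tin is tipped more than 1.0 rad from lid up (angle between any of tin_a, tin_b, tin_c's own z axis and vertical above 1 rad).
It fails at once if a tin is pressed hard into the cradle or dropped in it (over 40 N) (contact force between any of tin_a, tin_b, tin_c and cradle above 40 N).
It fails at once if a tin is let fall on the board or bench (a blow over 40 N with the fingers off it) (((contact force between tin_a and board above 40 N or contact force between tin_a and table above 40 N) and contact force between the fingers and tin_a below 0.2 N) or ((contact force between tin_b and board above 40 N or contact force between tin_b and table above 40 N) and contact force between the fingers and tin_b below 0.2 N) or ((contact force between tin_c and board above 40 N or contact force between tin_c and table above 40 N) and contact force between the fingers and tin_c below 0.2 N)).
It fails at once if a bystander is moved more than 25 mm (distance of any of mending_plate, tape, padlock, screwdriver, jar from where it was at the start of the episode above 0.025 m).
It also fails if it takes over 72 s, if anything falls off the work surface, if the arm or the gripper's body presses on something with over 40 N, if the wrist force passes 120 N, or if a joint passes its speed limit or range.

### The arm

A 7-joint arm with a two-finger parallel gripper is mounted at the origin on the work surface. World frame = base frame: x ahead of the robot, y to its left, z up, the work surface at z = 0. Lengths are in m, angles in degrees, forces in N, time in s.
With the tool pointing down it reaches from about 0.425 to 0.875 m from the base axis. Payload 4.7 kg.
Tool frame: the origin (TCP) lies midway between the tips of the shut fingers; the grasp point (between the pads) lies 19 mm behind it; z points along the fingers, y is the direction in which the jaws open and shut (so a half turn about z gives the same grasp; the last joint's range is limited). The gripper opens to 87 mm and grips with 3 to 60 N. Pads are 19 mm wide; open, the fingers measure 117 mm over their backs; the gripper's body (75 mm by 190 mm) begins 51 mm behind the grasp point.
Start: joints at [75.292, 18.392, -4.016, 83.108, 1.295, 78.541, -3.26], TCP at [0.174, -0.626, 0.223] pointing down, gripper open.
Joint ranges: [-163.93, 163.93], [-17.29, 119.83], [-79.2, 71.16], [3.27, 140.29], [-89.18, 269.18], [5.43, 117.66], [-154.24, 154.24]. Speed limits (degrees/s): [147.25, 147.25, 180, 180, 180, 180, 180].

### API

Orientations are given as [roll, pitch, yaw] about the fixed x, y, z axes, in that order (R = Rz(yaw) Ry(pitch) Rx(roll)).
In Python, from cell import env gives the robot as it stands. The module is installed in compiled form; this text tells all that it offers.
- The arm moves only by the tool servo_tool, never from a script. Its argument "plan" is a list of rows, each a list of 3 entries, a list of its own where there are three numbers: the opening, from 0 (shut) to 1 (fully open), then the shift along the tool's x, y, z in cm, then the turn, a rotation vector about the tool's x, y, z in degrees. A call has 1 to 20 rows; each row shifts and turns the pose as measured when the row begins, along the tool's axes as they then stand; what a row does not reach is not made up. A row lasts 1/12 s, in which the tool goes at most 41.7 mm and 7.16 degrees, less where a joint would pass 70% of its speed; a pose out of reach is approached as far as the arm can. A call is refused whole if a number of a shift passes 4.17 or a number of a turn 7.16, either way. A call with a gripper value outside its range is refused whole. The fingers move at their own pace and stop on an object; "force" is the grip in N (left out, the last holds). Time passes only in rows, so rows that do not move let the fingers close. It gives the time, the measured TCP pose, the force and the opening at its end, in the units of the state.
- env.get_obs(): the state, without advancing time (a new reading comes with each control period).
- env.read_camera(name): name is "side" or "top" or "wrist"; returns a dict with "image" (384x512x3 uint8, blue, green, red), "fx", "fy", "cx", "cy" (pixels), "rvec" (rotation vector, rad) and "tvec" (3), from world to camera coordinates, as OpenCV has them; the wrist camera has in their place "T_tool_cam" (4x4, takes a point from camera to tool coordinates, whose origin is the TCP and whose axes are the flange's). Camera axes: x right, y down, z forward; pixel columns grow to the right and rows downward; lengths in m; the calibration is good to about 2 mm. A picture is of the moment at which its call begins: read the wrist's pose just before it. There is no depth.
- env.sign_off(): hands the job in, once; it reports no verdict.
The state is a dict: "time_s": time; "qpos": joint angles; "joint_velocities": joint speeds; "effort": joint torques, N m; "tool_pos": TCP position; "tool_rot": TCP orientation; "force": force on the tool from outside, world axes, zero at the start; "wrist_torque": the same for the moment, N m; "grip_width": finger opening in m.
Only numpy, scipy, OpenCV 4.12 (cv2) and the standard library are available. Lean on these libraries where they do the work, as an engineer would, in place of code of your own. Each camera call takes 0.05 s, during which the arm holds its last target. There are 200 camera calls.

## Working session

There is one attempt and no reset: what is moved stays moved. The work goes in short steps, Python scripts to look and compute and a tool call to move; the robot and the scene stay as the last step left them, time stands still between calls to the robot, and variables do not carry over. Pictures are saved under pics/ and viewed, about 8 in all and at most 12, crops included, and the job is handed in when it is done.

Besides the shell and the picture viewer there is one more tool, called after "Request:" as name(argument=value, ...) on one line, values as JSON. servo_tool: Moves the arm, as the interface text tells. Its arguments: {"type":"object","properties":{"plan":{"type":"array"},"force":{"type":"number"}},"required":["plan"]}

```bash
mkdir -p pics; cat > h.py <<'E'
import numpy as np,cv2
from cell import env
def proj_ray(c,u,v,z):
    R=cv2.Rodrigues(np.array(c["rvec"],float))[0];t=np.array(c["tvec"],float).ravel()
    o=-R.T@t
    d=R.T@np.array([(u-c["cx"])/c["fx"],(v-c["cy"])/c["fy"],1])
    return o+d*(z-o[2])/d[2]
E
python3 - <<'E'
from h import *
print(env.get_obs())
for n in("top","side"):
    c=env.read_camera(n);cv2.imwrite(f"pics/{n}0.png",c["image"])
    R=cv2.Rodrigues(np.array(c["rvec"],float))[0];print(n,-R.T@np.array(c["tvec"]).ravel(),c["fx"],R)
E
```

```text
{'time_s': 0.0, 'qpos': array([75.2920868 , 18.44002002, -4.01446657, 83.17610609,  1.29474122,
       78.54187894, -3.2608245 ]), 'joint_velocities': array([-0.09246262,  0.04159025, -0.04457341, -0.05109898, -0.01613257,
       -0.04068651,  0.02133211]), 'effort': array([ 1.49911205e-05, -4.91287529e+01, -4.03597103e-01, -3.12532425e+01,
       -6.38019713e-02,  4.37625451e-02,  1.61838766e-04]), 'tool_pos': array([ 0.17366495, -0.62577748,  0.22143995]), 'tool_rot': array([-1.79887223e+02,  5.96013483e-03,  1.55158087e+01]), 'force': array([-0.67736598, -0.46665851,  0.08816781]), 'wrist_torque': array([0.00907211, 0.01004583, 0.05931819]), 'grip_width': 0.08692948853826711}
top [ 0.46444301 -0.01860137  0.97905876] 388.70518133718923 [[ 0.02023662 -0.99976972  0.00714072]
 [-0.99479479 -0.02084833 -0.09974304]
 [ 0.09986894 -0.00508509 -0.99498761]]
side [0.2804439  0.61400358 0.83445053] 442.09178770150186 [[-9.07185145e-01 -4.20731119e-01  6.62268356e-04]
 [-3.17584155e-01  6.83744348e-01 -6.56988562e-01]
 [ 2.75962711e-01 -5.96220590e-01 -7.53900252e-01]]
```

View pics/top0.png

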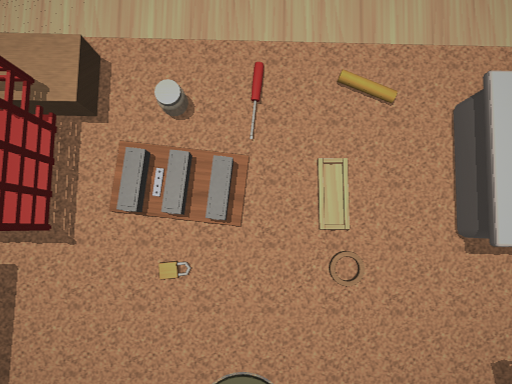

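View pics/side0.png

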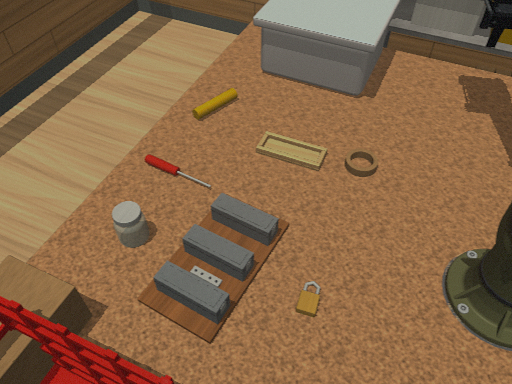

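Top view: tins at about (132,180), (176,182), (220,188), the plate at (158,182), cradle at (334,194). A grey box sits at the right and a red crate at the left. I'll measure next.

```bash
cat > m.py <<'E'
from h import *
c=env.read_camera("top");im=c["image"]
hsv=cv2.cvtColor(im,cv2.COLOR_BGR2HSV)
m=((hsv[...,1]<50)).astype(np.uint8)*255
m[:, :100]=0;m[:,260:]=0;m[:140]=0;m[235:]=0
k=cv2.findContours(m,cv2.RETR_EXTERNAL,cv2.CHAIN_APPROX_NONE)[0]
for q in k:
    if cv2.contourArea(q)<60: continue
    r=cv2.minAreaRect(q)
    P=np.array([proj_ray(c,u,v,.062)[:2] for u,v in q[:,0]],np.float32)
    w=cv2.minAreaRect(P); print("grey",cv2.contourArea(q),np.round(r[0],1),"world",np.round(w[0],4),np.round(w[1],4),w[2])
m2=((hsv[...,0]>18)&(hsv[...,0]<32)&(hsv[...,1]>50)&(hsv[...,2]>130)).astype(np.uint8)*255
m2[:, :305]=0;m2[:,365:]=0;m2[:145]=0;m2[240:]=0
P=np.array([proj_ray(c,u,v,.02)[:2] for v,u in np.argwhere(m2)],np.float32)
w=cv2.minAreaRect(P);print("cradle",w)
big=cv2.resize(im[135:240,100:360],None,fx=3,fy=3,interpolation=cv2.INTER_CUBIC)
mm=cv2.resize((m|m2)[135:240,100:360],None,fx=3,fy=3,interpolation=0)
import sys
cv2.imwrite(f"pics/{sys.argv[1]}.png",np.vstack([big,cv2.cvtColor(mm,8)*0+mm[...,None]]))
E
python3 m.py z1
```

```text
grey 186.0 [157.7 181.5] world [0.5685 0.2125] [0.0185 0.0663] 84.47569274902344
grey 1173.5 [219.1 187.5] world [0.5578 0.0665] [0.0471 0.1506] 84.47920227050781
grey 1309.5 [176.4 181.8] world [0.5693 0.1681] [0.0527 0.1507] 84.55707550048828
grey 1453.0 [133.2 179.3] world [0.5732 0.2705] [0.0581 0.1509] 84.47826385498047
cradle ((0.5544198751449585, -0.21256592869758606), (0.17476806044578552, 0.0736919566988945), 1.5520646572113037)
```

View pics/z1.png

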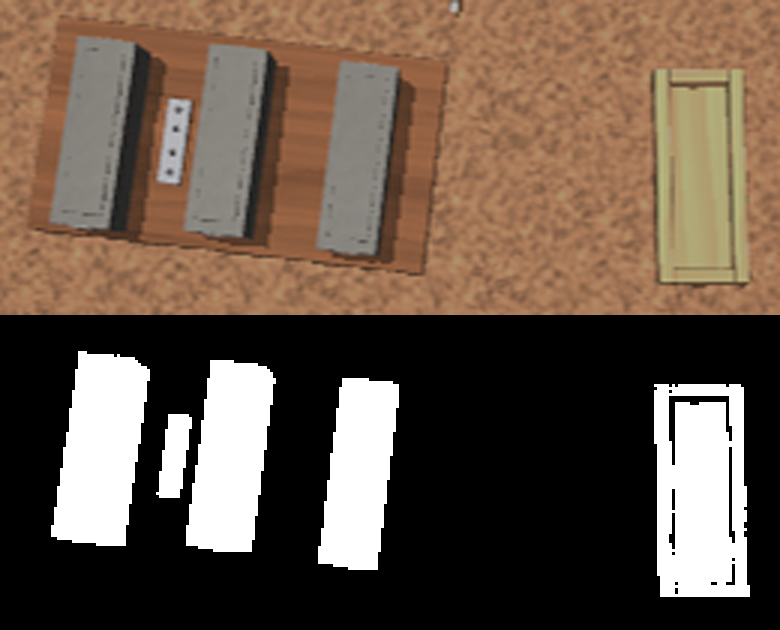

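Request:
servo_tool(plan=[[1, [2.5, -2.8, 0], [0, 0, 6]], [1, [2, -3.2, 0], [0, 0, 6]], [1, [1.8, -3.3, 0], [0, 0, 6]], [1, [1.6, -3.4, 0], [0, 0, 3]], [1, [1.6, -3.6, 0], [0, 0, 0]], [1, [1.6, -3.6, 0], [0, 0, 0]], [1, [1.6, -3.6, 0], [0, 0, 0]], [1, [1.6, -3.6, 0], [0, 0, 0]], [1, [1.6, -3.6, 0], [0, 0, 0]], [1, [1.6, -3.6, 0], [0, 0, 0]], [1, [1.6, -3.6, 0], [0, 0, 0]], [1, [1.6, -3.6, 0], [0, 0, 0]], [1, [1.6, -3.6, 0], [0, 0, 0]], [1, [1.6, -3.6, 0], [0, 0, 0]], [1, [0, 0, 0], [0, 0, 0]]], force=40)

```text
time_s: 1.4
tool_pos: [0.4456, -0.1298, 0.215]
tool_rot: [-179.8, 0.3, -7.1]
force: [-0.4, -0.5, -0.6]
grip_width: 0.0871
```

Request:
servo_tool(plan=[[1, [1.3, -3.2, 0], [0, 0, -0.8]], [1, [1.3, -3.2, 0], [0, 0, -0.8]], [1, [1.3, -3.2, 0], [0, 0, 0]], [1, [1.3, -3.2, 0], [0, 0, 0]], [1, [1.3, -3.2, 0], [0, 0, 0]], [1, [1.3, -3.2, 0], [0, 0, 0]], [1, [0.7, -1.6, 0], [0, 0, 0]], [1, [0, 0, 0], [0, 0, 0]]])

```text
time_s: 2.07
tool_pos: [0.5527, 0.0758, 0.2133]
tool_rot: [-179.8, 0.4, -5.4]
force: [-1.2, 0.2, 0.5]
grip_width: 0.087
```

```bash
cat > go.py <<'E'
# remaining delta in tool axes to world target x y z yaw
from h import *
import sys
from scipy.spatial.transform import Rotation as Ro
def rel(x,y,z,yaw,roll=180,pitch=0):
    o=env.get_obs();R=Ro.from_euler("xyz",o["tool_rot"],degrees=True)
    d=R.inv().apply(np.array([x,y,z])-o["tool_pos"])*100
    r=(R.inv()*Ro.from_euler("xyz",[roll,pitch,yaw],degrees=True)).as_rotvec(degrees=True)
    print("t",round(o["time_s"],2),"pos",np.round(o["tool_pos"],4),"rot",np.round(o["tool_rot"],2),"F",np.round(o["force"],2),"T",np.round(o["wrist_torque"],3),"w",round(o["grip_width"],4))
    print("shift cm",np.round(d,2),"turn",np.round(r,2))
if __name__=="__main__": rel(*map(float,sys.argv[1:]))
E
python3 go.py .558 .067 .026 -5.5
python3 - <<'E'
from h import *
o=env.get_obs();c=env.read_camera("wrist");cv2.imwrite("pics/w1.png",c["image"]);print(c["T_tool_cam"],c["fx"],c["cx"])
E
```

```text
t 2.07 pos [0.5527 0.0758 0.2133] rot [-179.83    0.39   -5.39] F [-1.24  0.2   0.49] T [ 0.046  0.069 -0.006] w 0.087
shift cm [ 0.74  0.88 18.72] turn [-0.17  0.39  0.11]
[[ 4.45343883e-04 -9.70553093e-01 -2.40886895e-01  6.49856240e-02]
 [ 9.99999737e-01  2.94306467e-04  6.62982160e-04  9.43202604e-04]
 [-5.72564815e-04 -2.40887127e-01  9.70552968e-01 -1.61113852e-01]
 [ 0.00000000e+00  0.00000000e+00  0.00000000e+00  1.00000000e+00]] 315.4123667361018 253.97487752317485
```

View pics/w1.png

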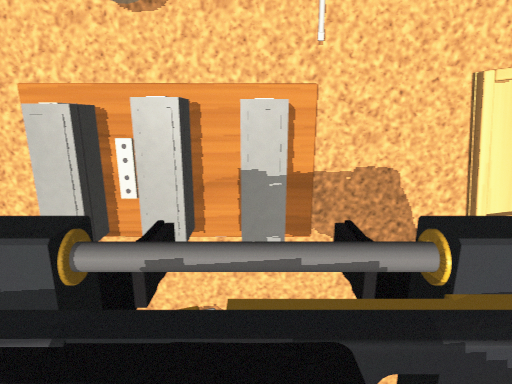

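Wrist view: tin 1 spans columns ~241–289, with its far end at row ~99; tins 2 and 3 and the plate are to its left. Next I'll cast these edges onto z = 0.062.

```bash
cat >> h.py <<'E'
from scipy.spatial.transform import Rotation as Ro
def wray(c,o,u,v,z):
    Rw=Ro.from_euler("xyz",o["tool_rot"],degrees=True).as_matrix();T=np.array(c["T_tool_cam"])
    p=Rw@T[:3,3]+o["tool_pos"]; d=Rw@T[:3,:3]@np.array([(u-c["cx"])/c["fx"],(v-c["cy"])/c["fy"],1])
    return p+d*(z-p[2])/d[2]
E
python3 - <<'E'
from h import *
o=env.get_obs();c=env.read_camera("wrist")
for u,v in [(241,100),(289,100),(240.5,200),(286.5,200),(131,97),(180,97),(25,104),(74,104)]: print(u,v,np.round(wray(c,o,u,v,.062),4))
E
```

```text
241 100 [0.6316 0.0783 0.062 ]
289 100 [0.6273 0.033  0.062 ]
240.5 200 [0.5339 0.0891 0.062 ]
286.5 200 [0.5294 0.0421 0.062 ]
131 97 [0.6441 0.1816 0.062 ]
180 97 [0.6397 0.1354 0.062 ]
25 104 [0.6473 0.2833 0.062 ]
74 104 [0.6429 0.2368 0.062 ]
```

Request:
servo_tool(plan=[[1, [0.3, 0.4, 2], [0, 0.4, 0]], [1, [0.3, 0.4, 3], [0, 0, 0]], [1, [0.1, 0.3, 3], [0, 0, 0]], [1, [0, 0, 3], [0, 0, 0]], [1, [0, 0, 3], [0, 0, 0]], [1, [0, 0, 2], [0, 0, 0]], [1, [0, 0, 1.2], [0, 0, 0]], [1, [0, 0, 0], [0, 0, 0]]])

```text
time_s: 2.83
tool_pos: [0.5572, 0.0399, 0.037]
tool_rot: [179.4, -0.3, -6.8]
force: [0.5, 0.9, -1.2]
grip_width: 0.087
```

```bash
python3 go.py .557 .065 .026 -5.6
```

```text
t 2.83 pos [0.5572 0.0399 0.037 ] rot [179.36  -0.34  -6.8 ] F [ 0.46  0.92 -1.22] T [ 0.238 -0.036 -0.068] w 0.087
shift cm [-0.32 -2.51  1.07] turn [ 0.65 -0.33 -1.21]
```

```bash
python3 - <<'E'
from h import *
a=env.get_obs();c=env.read_camera("wrist");s=env.read_camera("side")
b=env.get_obs();print(a["tool_pos"],b["tool_pos"],b["force"],b["joint_velocities"])
cv2.imwrite("pics/w2.png",np.hstack([c["image"][:, :400],s["image"][150:, 100:380].repeat(1,0) if 0 else cv2.resize(s["image"][150:384,100:400],(400,384))]))
E
```

```text
[0.55717195 0.03986151 0.03699089] [0.55871328 0.0398758  0.03937602] [ 0.00504367 -0.56388577  0.64091809] [-0.18209675 -1.07801131 -0.91993541 -1.69246218  0.14000838  0.08005763
 -0.17743617]
```

View pics/w2.png

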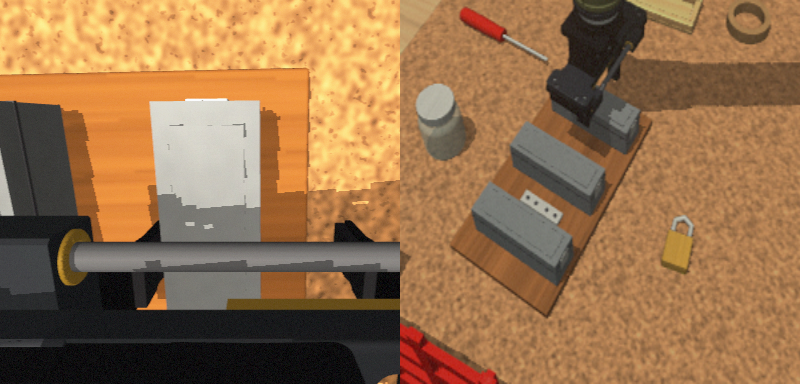

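The tool drifted about 25 mm in −y. The fingers still straddle tin 1, with the left one close to its side. I'll recentre.

Request:
servo_tool(plan=[[1, [-0.1, -0.5, 0], [0, 0, -0.6]], [1, [-0.1, -0.5, 0], [0.6, -0.3, -0.6]], [1, [-0.1, -0.5, 0.2], [0, 0, 0]], [1, [0, -0.5, 0.3], [0, 0, 0]], [1, [0, 0, 0.3], [0, 0, 0]], [1, [0, 0, 0], [0, 0, 0]]])

```text
time_s: 3.43
tool_pos: [0.5622, 0.0602, 0.0371]
tool_rot: [179.8, -0.8, -5.5]
force: [-0.7, -1.2, 0.1]
grip_width: 0.0873
```

```bash
python3 go.py .557 .065 .026 -5.6; python3 - <<'E'
from h import *
o=env.get_obs();c=env.read_camera("wrist");g=c["image"]
h=cv2.cvtColor(g,cv2.COLOR_BGR2HSV)
for v in (110,150,190):
    x=np.where(h[v,:,1]<60)[0];print(v,np.split(x,np.where(np.diff(x)>3)[0]+1).__len__(),[(a[0],a[-1]) for a in np.split(x,np.where(np.diff(x)>3)[0]+1)])
    for a in np.split(x,np.where(np.diff(x)>3)[0]+1):
        if len(a)>20: print(np.round(wray(c,o,a[0],v,.062),4),np.round(wray(c,o,a[-1]+1,v,.062),4))
E
```

```text
t 3.43 pos [0.5622 0.0602 0.0371] rot [179.83  -0.78  -5.54] F [-0.69 -1.18  0.14] T [ 0.075  0.051 -0.016] w 0.0873
shift cm [-0.58 -0.44  1.1 ] turn [ 0.17 -0.78  0.06]
110 2 [(np.int64(0), np.int64(100)), (np.int64(205), np.int64(311))]
[0.6392 0.1586 0.062 ] [0.6352 0.1166 0.062 ]
[0.631  0.0732 0.062 ] [0.6267 0.0285 0.062 ]
150 2 [(np.int64(0), np.int64(104)), (np.int64(205), np.int64(310))]
[0.6229 0.1632 0.062 ] [0.6186 0.1183 0.062 ]
[0.6144 0.0754 0.062 ] [0.61   0.0298 0.062 ]
190 2 [(np.int64(0), np.int64(109)), (np.int64(206), np.int64(308))]
[0.6057 0.1681 0.062 ] [0.601  0.1197 0.062 ]
[0.5968 0.0773 0.062 ] [0.5924 0.0317 0.062 ]
```

Request:
servo_tool(plan=[[1, [-0.3, 0.1, 0.5], [0, -0.6, 0]], [1, [-0.2, 0, 0.5], [0, 0, 0]], [1, [0, 0, 0.3], [0, 0, 0]], [0.3, [0, 0, 0], [0, 0, 0]], [0.3, [0, 0, 0], [0, 0, 0]], [0.3, [0, 0, 0], [0, 0, 0]], [0.3, [0, 0, 0], [0, 0, 0]], [0.3, [0, 0, 0], [0, 0, 0]], [0.3, [0, 0, 0], [0, 0, 0]]], force=40)

```text
time_s: 4.23
tool_pos: [0.5564, 0.0591, 0.0222]
tool_rot: [179.8, -0.1, -5.6]
force: [-0.2, -0.8, 0.2]
grip_width: 0.0548
```

```bash
python3 go.py .557 .058 .1 -5.6
```

```text
t 4.23 pos [0.5564 0.0591 0.0222] rot [ 1.7981e+02 -5.0000e-02 -5.5700e+00] F [-0.21 -0.76  0.2 ] T [0.02  0.031 0.044] w 0.0548
shift cm [ 0.08  0.13 -7.78] turn [ 0.19 -0.05  0.03]
```

Request:
servo_tool(plan=[[0, [0, 0, 0], [0, 0, 0]], [0, [0, 0, 0], [0, 0, 0]], [0, [0, 0, 0], [0, 0, 0]], [0, [0, 0, 0], [0, 0, 0]], [0, [0, 0, -0.4], [0, 0, 0]], [0, [0, 0, -0.8], [0, 0, 0]], [0, [0, 0, -1], [0, 0, 0]], [0, [0, 0, -1], [0, 0, 0]], [0, [0, 0, -1], [0, 0, 0]], [0, [0, 0, -1], [0, 0, 0]], [0, [0, 0, -0.6], [0, 0, 0]], [0, [0, 0, 0], [0, 0, 0]], [0, [0, 0, 0], [0, 0, 0]]])

```text
time_s: 5.32
tool_pos: [0.5554, 0.0591, 0.0867]
tool_rot: [179.8, -0.0, -5.6]
force: [0.9, -0.7, -4.1]
grip_width: 0.0458
```

```bash
python3 go.py .557 .058 .1 -5.6
```

```text
t 5.32 pos [0.5554 0.0591 0.0867] rot [ 1.7977e+02 -2.0000e-02 -5.5500e+00] F [ 0.91 -0.71 -4.05] T [ 0.035  0.023 -0.016] w 0.0458
shift cm [ 0.17  0.1  -1.33] turn [ 0.23 -0.02  0.05]
```

Request:
servo_tool(plan=[[0, [0, 0, 0], [0, 0.6, 0]], [0, [0, 0, 0], [0, 0.6, 0]], [0, [0, 0, 0], [0, 0.6, 0]], [0, [0, 0, 0], [0, 0.6, 0]], [0, [0, 0, 0], [0, 0.6, 0]], [0, [0, 0, 0], [0, 0.6, 0]], [0, [0, 0, 0], [0, 0.6, 0]], [0, [0, 0, 0], [0, 0, 0]], [0, [0, 0, 0], [0, 0, 0]], [0, [0, 0, 0], [0, 0, 0]], [0, [0, 0, 0], [0, 0, 0]], [0, [0, 0, 0], [0, 0, 0]]])

```text
time_s: 6.32
tool_pos: [0.5528, 0.059, 0.0843]
tool_rot: [179.7, -4.4, -5.5]
force: [0.1, -0.4, -3.3]
grip_width: 0.046
```

```bash
python3 go.py .557 .058 .1 -5.6
```

```text
t 6.32 pos [0.5528 0.059  0.0843] rot [179.71  -4.4   -5.5 ] F [ 0.1  -0.44 -3.25] T [ 0.019  0.14  -0.025] w 0.046
shift cm [ 0.55  0.06 -1.53] turn [ 0.28 -4.4   0.09]
```

Request:
servo_tool(plan=[[0, [0, 0, 0], [0, -0.7, 0]], [0, [0, 0, 0], [0, -0.7, 0]], [0, [0, 0, 0], [0, -0.7, 0]], [0, [0, 0, 0], [0, -0.7, 0]], [0, [0, 0, 0], [0, -0.7, 0]], [0, [0, 0, 0], [0, -0.7, 0]], [0, [0, 0, 0], [0, -0.7, 0]], [0, [0, 0, 0], [0, -0.7, 0]], [0, [0, 0, 0], [0, -0.7, 0]], [0, [0, 0, 0], [0, -0.7, 0]], [0, [0, 0, 0], [0, -0.7, 0]], [0, [0, 0, 0], [0, -0.7, 0]], [0, [0, 0, 0], [0, 0, 0]], [0, [0, 0, 0], [0, 0, 0]], [0, [0, 0, 0], [0, 0, 0]], [0, [0, 0, 0], [0, 0, 0]], [0, [0, 0, 0], [0, 0, 0]]])

```text
time_s: 7.73
tool_pos: [0.5545, 0.0587, 0.0839]
tool_rot: [179.8, 4.9, -5.6]
force: [0.2, -1.0, -3.1]
grip_width: 0.0457
```

```bash
python3 go.py .557 .058 .1 -5.6
```

```text
t 7.73 pos [0.5545 0.0587 0.0839] rot [179.79   4.88  -5.6 ] F [ 0.17 -0.96 -3.1 ] T [-0.028 -0.16   0.008] w 0.0457
shift cm [ 0.12  0.05 -1.62] turn [0.21 4.88 0.01]
```

The tilt response is near symmetric and may be just the gripper's weight. As a hysteresis check I'll come back to about +1°: a ball would stay at the +x end and leave an offset.

Request:
servo_tool(plan=[[0, [0, 0, 0], [0, 0.7, 0]], [0, [0, 0, 0], [0, 0.7, 0]], [0, [0, 0, 0], [0, 0.7, 0]], [0, [0, 0, 0], [0, 0.7, 0]], [0, [0, 0, 0], [0, 0.6, 0]], [0, [0, 0, 0], [0, 0, 0]], [0, [0, 0, 0], [0, 0, 0]], [0, [0, 0, 0], [0, 0, 0]]])

```text
time_s: 8.4
tool_pos: [0.5533, 0.0588, 0.0844]
tool_rot: [179.7, 1.1, -5.5]
force: [0.1, 0.2, -4.0]
grip_width: 0.0456
```

```bash
python3 go.py .557 .058 .026 -5.6; python3 go.py .557 .058 .026 -5.6
```

```text
t 8.4 pos [0.5533 0.0588 0.0844] rot [179.71   1.09  -5.54] F [ 0.07  0.23 -4.01] T [ 0.028 -0.043  0.029] w 0.0456
shift cm [0.49 0.01 5.83] turn [0.29 1.08 0.07]
t 8.4 pos [0.5533 0.0588 0.0844] rot [179.71   1.09  -5.54] F [ 0.07  0.23 -4.01] T [ 0.028 -0.043  0.029] w 0.0456
shift cm [0.49 0.01 5.83] turn [0.29 1.08 0.07]
```

Torque is linear in tilt with no hysteresis, so tin 1 is packed tight. I'll set it back.

Request:
servo_tool(plan=[[0, [0, 0, 1], [0, 0.5, 0]], [0, [0, 0, 1.2], [0, 0.5, 0]], [0, [0, 0, 1.2], [0, 0, 0]], [0, [0, 0, 1.2], [0, 0, 0]], [0, [0, 0, 0.7], [0, 0, 0]], [0, [0, 0, 0.3], [0, 0, 0]], [0, [0, 0, 0.2], [0, 0, 0]], [0, [0, 0, 0], [0, 0, 0]]])

```text
time_s: 9.07
tool_pos: [0.5544, 0.0583, 0.0229]
tool_rot: [179.8, 0.0, -5.6]
force: [-0.1, -0.4, -2.6]
grip_width: 0.046
```

```bash
python3 go.py .553 .058 .022 -5.6
```

```text
t 9.07 pos [0.5544 0.0583 0.0229] rot [ 1.7976e+02  4.0000e-02 -5.5900e+00] F [-0.08 -0.36 -2.63] T [ 0.009 -0.023  0.033] w 0.046
shift cm [-0.14  0.04  0.09] turn [0.24 0.04 0.01]
```

Request:
servo_tool(plan=[[0, [0, 0, 0.1], [0, 0, 0]], [0, [0, 0, 0.1], [0, 0, 0]], [1, [0, 0, 0], [0, 0, 0]], [1, [0, 0, 0], [0, 0, 0]], [1, [0, 0, 0], [0, 0, 0]], [1, [0, 0, 0], [0, 0, 0]], [1, [0, 0, 0], [0, 0, 0]], [1, [0, 0, -1], [0, 0, 0]], [1, [0, 0, -2], [0, 0, 0]], [1, [0, 0, -2.5], [0, 0, 0]], [1, [0, 0, -2.5], [0, 0, 0]], [1, [0, 0, -1], [0, 0, 0]], [1, [0, 0, 0], [0, 0, 0]]])

```text
time_s: 10.15
tool_pos: [0.5578, 0.06, 0.1215]
tool_rot: [179.8, -0.4, -5.5]
force: [0.0, -0.1, -0.1]
grip_width: 0.0871
```

```bash
python3 go.py .567 .170 .1 -5.6
```

```text
t 10.15 pos [0.5578 0.06   0.1215] rot [179.83  -0.39  -5.54] F [ 0.02 -0.07 -0.13] T [ 0.012  0.001 -0.066] w 0.0871
shift cm [ -0.16 -11.04   2.12] turn [ 0.17 -0.39  0.06]
```

Request:
servo_tool(plan=[[1, [0, -1, 0], [0, -0.3, 0]], [1, [0, -2, 0], [0, 0, 0]], [1, [0, -2.5, 0], [0, 0, 0]], [1, [0, -2.5, 0], [0, 0, 0]], [1, [0, -1.5, 0], [0, 0, 0]], [1, [0, -0.8, 0], [0, 0, 0]], [1, [0, 0, 0], [0, 0, 0]], [1, [0, 0, 0], [0, 0, 0]]])

```text
time_s: 10.82
tool_pos: [0.5646, 0.1679, 0.113]
tool_rot: [179.7, 0.5, -5.7]
force: [0.7, 0.6, -0.3]
grip_width: 0.0868
```

```bash
cat > tin.py <<'E'
from h import *
o=env.get_obs();c=env.read_camera("wrist");h=cv2.cvtColor(c["image"],cv2.COLOR_BGR2HSV)
print(o["tool_pos"],o["tool_rot"])
for v in (120,150,180):
    x=np.where((h[v,:,1]<60)&(h[v,:,2]>110))[0]
    for a in np.split(x,np.where(np.diff(x)>4)[0]+1):
        if len(a)>20:
            p,q=wray(c,o,a[0],v,.062),wray(c,o,a[-1]+1,v,.062); print(v,a[0],a[-1],np.round((p+q)[:2]/2,4),np.round(np.linalg.norm(p-q),4))
E
python3 tin.py;python3 go.py .567 .170 .023 -5.6
```

```text
[0.56456571 0.16788018 0.11300811] [179.69982999   0.5277268   -5.68962837]
120 53 123 [0.6369 0.2676] 0.0461
120 214 283 [0.6266 0.1636] 0.0457
120 386 455 [0.6155 0.0516] 0.046
150 58 126 [0.6175 0.2694] 0.0458
150 215 282 [0.6072 0.1656] 0.0454
150 383 450 [0.596  0.0536] 0.0457
180 63 129 [0.5972 0.2713] 0.0456
180 177 198 [0.591  0.2092] 0.015
180 216 282 [0.5868 0.1674] 0.0458
180 380 445 [0.5756 0.0557] 0.0454
t 10.87 pos [0.5644 0.1677 0.113 ] rot [179.71   0.54  -5.71] F [-0.24 -0.53 -0.98] T [ 0.105  0.004 -0.002] w 0.0872
shift cm [ 0.32 -0.3   8.99] turn [ 0.29  0.54 -0.11]
```

Request:
servo_tool(plan=[[1, [0.2, -0.1, 1.5], [0.3, 0.5, 0]], [1, [0.1, -0.1, 2], [0, 0, 0]], [1, [0, 0, 2], [0, 0, 0]], [1, [0, 0, 1.6], [0, 0, 0]], [1, [0, 0, 1], [0, 0, 0]], [1, [0, 0, 0.5], [0, 0, 0]], [1, [0, 0, 0], [0, 0, 0]]])

```text
time_s: 11.45
tool_pos: [0.5696, 0.1589, 0.0229]
tool_rot: [179.7, -0.1, -6.4]
force: [-0.7, -0.1, 0.8]
grip_width: 0.0873
```

```bash
python3 tin.py;python3 go.py .567 .170 .025 -5.6
```

```text
[0.56960479 0.15888913 0.02285777] [ 1.79677509e+02 -7.82023424e-02 -6.41514665e+00]
120 161 281 [0.634  0.1631] 0.0455
120 460 511 [0.6229 0.0638] 0.0198
150 163 281 [0.6229 0.1643] 0.0458
150 455 511 [0.6116 0.064 ] 0.0222
180 166 281 [0.6111 0.1653] 0.0457
180 451 511 [0.5997 0.064 ] 0.0243
t 11.5 pos [0.5699 0.1588 0.0234] rot [ 1.7968e+02 -1.1000e-01 -6.4200e+00] F [-0.61  0.02 -0.09] T [0.025 0.064 0.024] w 0.087
shift cm [-0.42 -1.07 -0.17] turn [ 0.32 -0.11 -0.82]
```

Request:
servo_tool(plan=[[1, [-0.1, -0.4, 0], [0.3, 0, -0.8]], [1, [-0.1, -0.4, 0], [0, 0, 0]], [1, [-0.1, -0.2, 0], [0, 0, 0]], [0, [0, 0, 0], [0, 0, 0]], [0, [0, 0, 0], [0, 0, 0]], [0, [0, 0, 0], [0, 0, 0]], [0, [0, 0, 0], [0, 0, 0]], [0, [0, 0, 0], [0, 0, 0]], [0, [0, 0, 0], [0, 0, 0]], [0, [0, 0, 0], [0, 0, 0]], [0, [0, 0, 0], [0, 0, 0]]])

```text
time_s: 12.42
tool_pos: [0.5711, 0.1713, 0.0285]
tool_rot: [-179.9, -0.6, -5.5]
force: [-0.0, -0.3, 0.8]
grip_width: 0.0456
```

Request:
servo_tool(plan=[[0, [0, 0, 0], [0, 0, 0]], [0, [0, 0, -0.4], [0, 0, 0]], [0, [0, 0, -0.8], [0, 0, 0]], [0, [0, 0, -1], [0, 0, 0]], [0, [0, 0, -1], [0, 0, 0]], [0, [0, 0, -1], [0, 0, 0]], [0, [0, 0, -0.8], [0, 0, 0]], [0, [0, 0, 0], [0, 0, 0]], [0, [0, 0, 0], [0, 0, 0]], [0, [0, 0, 0], [0, 0, 0]]])

```text
time_s: 13.25
tool_pos: [0.5692, 0.1705, 0.0829]
tool_rot: [-179.9, -0.4, -5.5]
force: [-0.1, 0.4, -3.6]
grip_width: 0.0458
```

```bash
python3 go.py .567 .170 .025 -5.6
```

```text
t 13.25 pos [0.5692 0.1705 0.0829] rot [-179.94   -0.43   -5.55] F [-0.11  0.36 -3.62] T [ 0.032  0.072 -0.055] w 0.0458
shift cm [-0.26  0.08  5.79] turn [-0.06 -0.43  0.05]
```

Request:
servo_tool(plan=[[0, [0, 0, 0], [0, 0.6, 0]], [0, [0, 0, 0], [0, 0.6, 0]], [0, [0, 0, 0], [0, 0.6, 0]], [0, [0, 0, 0], [0, 0.6, 0]], [0, [0, 0, 0], [0, 0.6, 0]], [0, [0, 0, 0], [0, 0.6, 0]], [0, [0, 0, 0], [0, 0, 0]], [0, [0, 0, 0], [0, 0, 0]], [0, [0, 0, 0], [0, 0, 0]], [0, [0, 0, 0], [0, 0, 0]], [0, [0, 0, 0], [0, 0, 0]], [0, [0, 0, 0], [0, 0, 0]]])

```text
time_s: 14.25
tool_pos: [0.5671, 0.1702, 0.0807]
tool_rot: [180.0, -4.2, -5.5]
force: [0.2, 0.0, -3.4]
grip_width: 0.0459
```

```bash
python3 go.py .567 .170 .025 -5.6
```

```text
t 14.25 pos [0.5671 0.1702 0.0807] rot [179.98  -4.2   -5.49] F [ 0.24  0.   -3.38] T [ 0.035 -0.007  0.055] w 0.0459
shift cm [-0.42  0.02  5.55] turn [ 0.01 -4.2   0.11]
```

Request:
servo_tool(plan=[[0, [0, 0, 0], [0, -0.7, 0]], [0, [0, 0, 0], [0, -0.7, 0]], [0, [0, 0, 0], [0, -0.7, 0]], [0, [0, 0, 0], [0, -0.7, 0]], [0, [0, 0, 0], [0, -0.7, 0]], [0, [0, 0, 0], [0, -0.7, 0]], [0, [0, 0, 0], [0, -0.7, 0]], [0, [0, 0, 0], [0, -0.7, 0]], [0, [0, 0, 0], [0, -0.7, 0]], [0, [0, 0, 0], [0, -0.7, 0]], [0, [0, 0, 0], [0, -0.7, 0]], [0, [0, 0, 0], [0, 0, 0]], [0, [0, 0, 0], [0, 0, 0]], [0, [0, 0, 0], [0, 0, 0]], [0, [0, 0, 0], [0, 0, 0]], [0, [0, 0, 0], [0, 0, 0]], [0, [0, 0, 0], [0, 0, 0]]])

```text
time_s: 15.67
tool_pos: [0.5684, 0.1699, 0.0803]
tool_rot: [-180.0, 4.3, -5.6]
force: [-0.3, -1.0, -3.6]
grip_width: 0.0455
```

```bash
python3 go.py .567 .170 .025 -5.6
```

```text
t 15.67 pos [0.5684 0.1699 0.0803] rot [-179.97    4.33   -5.55] F [-0.35 -1.02 -3.63] T [-0.017 -0.091 -0.026] w 0.0455
shift cm [0.28 0.   5.52] turn [-0.03  4.33  0.05]
```

Request:
servo_tool(plan=[[0, [0, 0, 0], [0, 0.7, 0]], [0, [0, 0, 0], [0, 0.7, 0]], [0, [0, 0, 0], [0, 0.7, 0]], [0, [0, 0, 0], [0, 0.7, 0]], [0, [0, 0, 0], [0, 0, 0]], [0, [0, 0, 0], [0, 0, 0]], [0, [0, 0, 0], [0, 0, 0]]])

```text
time_s: 16.25
tool_pos: [0.5669, 0.17, 0.0806]
tool_rot: [180.0, 1.3, -5.5]
force: [-0.3, 0.0, -3.7]
grip_width: 0.0454
```

```bash
python3 go.py .567 .170 .025 -5.6
```

```text
t 16.25 pos [0.5669 0.17   0.0806] rot [179.98   1.26  -5.5 ] F [-0.34  0.04 -3.72] T [0.005 0.075 0.043] w 0.0454
shift cm [0.13 0.   5.56] turn [0.02 1.26 0.1 ]
```

Request:
servo_tool(plan=[[0, [0, 0, 0], [0, 0, 0]]])

```text
time_s: 16.33
tool_pos: [0.567, 0.17, 0.0807]
tool_rot: [180.0, 1.3, -5.5]
force: [-1.0, 0.4, -3.5]
grip_width: 0.046
```

```bash
python3 go.py .567 .170 .025 -5.6
```

```text
t 16.33 pos [0.567  0.17   0.0807] rot [179.97   1.26  -5.5 ] F [-1.03  0.39 -3.46] T [0.004 0.064 0.043] w 0.046
shift cm [ 0.13 -0.    5.57] turn [0.03 1.26 0.1 ]
```

Tin 2 holds the ball: torque −0.01 at −4°, +0.07 at +1.3°, a clear hysteresis. I'll raise it and carry it towards the cradle, keeping the ball at its +x end.

Request:
servo_tool(plan=[[0, [0, 0, -0.5], [0, -0.5, 0]], [0, [0, 0, -1.2], [0, -0.5, 0]], [0, [0, 0, -1.5], [0, 0, 0]], [0, [0, 0, -1.5], [0, 0, 0]], [0, [0, 0, -0.8], [0, 0, 0]], [0, [0, 0.5, 0], [0, 0, 0]], [0, [0, 1.2, 0], [0, 0, -0.5]], [0, [0, 2, 0], [0, 0, -0.6]], [0, [0, 2.5, 0], [0, 0, -0.6]], [0, [0, 2.5, 0], [0, 0, -0.6]], [0, [0, 2.5, 0], [0, 0, -0.6]], [0, [0, 2.5, 0], [0, 0, -0.6]], [0, [0, 2.5, 0], [0, 0, -0.6]], [0, [0, 2.5, 0], [0, 0, -0.6]], [0, [0, 2.5, 0], [0, 0, -0.6]], [0, [0, 1.8, 0], [0, 0, -0.6]], [0, [0, 1, 0], [0, 0, -0.5]], [0, [0, 0, 0], [0, 0, 0]], [0, [0, 0, 0], [0, 0, 0]]])

```text
time_s: 17.92
tool_pos: [0.553, -0.0851, 0.1304]
tool_rot: [-179.6, 3.1, 1.2]
force: [0.5, 0.5, -3.3]
grip_width: 0.0459
```

```bash
python3 go.py .5545 -.2126 .13 1.5; python3 - <<'E'
from h import *
a=env.get_obs();c=env.read_camera("wrist")
cv2.imwrite("pics/w3.png",c["image"]);np.save("w3",[*a["tool_pos"],*a["tool_rot"]])
E
```

```text
t 17.92 pos [ 0.553  -0.0851  0.1304] rot [-179.6     3.07    1.24] F [ 0.54  0.55 -3.29] T [ 0.095 -0.034 -0.003] w 0.0459
shift cm [-0.13 12.75 -0.04] turn [-0.41  3.07 -0.27]
```

View pics/w3.png

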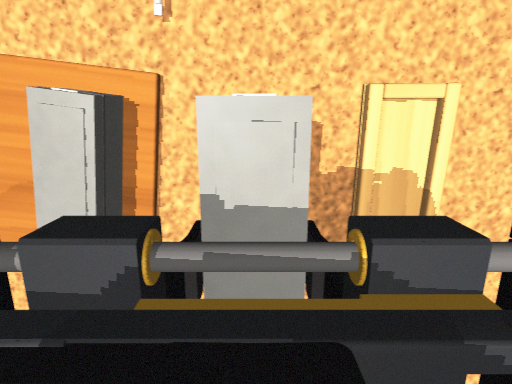

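Wrist view: the held tin's far top edge is at row ~96, columns 197–312. The cradle's far outer corners are near (367,84) and (459,84), its inner far edge at row ~98.

```bash
python3 - <<'E'
from h import *
s=np.load("w3.npy");o=dict(tool_pos=s[:3],tool_rot=s[3:])
c=env.read_camera("wrist");im=cv2.imread("pics/w3.png");h=cv2.cvtColor(im,cv2.COLOR_BGR2HSV)
# cradle edges: print colours along probes
for v in (130,): print("row",v,[(u,*im[v,u]) for u in list(range(354,392,2))])
for v in (130,): print("row",v,[(u,*im[v,u]) for u in list(range(426,462,2))])
print("col 410",[(v,*im[v,410]) for v in range(78,106)])
print("tin col 220",[(v,*im[v,220]) for v in range(90,102)])
T=np.array(c["T_tool_cam"])
def tool(u,v,z):
    d=T[:3,:3]@np.array([(u-c["cx"])/c["fx"],(v-c["cy"])/c["fy"],1]);return T[:3,3]+d*(z-T[2,3])/d[2]
for u,v in [(197,97),(312,97),(201,200),(308,200)]: print("tin tool",np.round(tool(u,v,-.0335),4))
for u,v in [(367,84),(459,84),(384,98),(437,98)]: print(u,v,np.round(wray(c,o,u,v,.02),4))
E
```

```text
row 130 [(354, np.uint8(116), np.uint8(200), np.uint8(252)), (356, np.uint8(118), np.uint8(210), np.uint8(254)), (358, np.uint8(92), np.uint8(165), np.uint8(233)), (360, np.uint8(107), np.uint8(182), np.uint8(216)), (362, np.uint8(60), np.uint8(103), np.uint8(138)), (364, np.uint8(61), np.uint8(102), np.uint8(135)), (366, np.uint8(133), np.uint8(227), np.uint8(251)), (368, np.uint8(172), np.uint8(252), np.uint8(253)), (370, np.uint8(176), np.uint8(253), np.uint8(253)), (372, np.uint8(174), np.uint8(252), np.uint8(254)), (374, np.uint8(167), np.uint8(251), np.uint8(253)), (376, np.uint8(160), np.uint8(249), np.uint8(253)), (378, np.uint8(172), np.uint8(243), np.uint8(253)), (380, np.uint8(141), np.uint8(235), np.uint8(254)), (382, np.uint8(146), np.uint8(240), np.uint8(254)), (384, np.uint8(159), np.uint8(247), np.uint8(254)), (386, np.uint8(163), np.uint8(250), np.uint8(253)), (388, np.uint8(160), np.uint8(249), np.uint8(254)), (390, np.uint8(163), np.uint8(250), np.uint8(253))]
row 130 [(426, np.uint8(165), np.uint8(251), np.uint8(253)), (428, np.uint8(167), np.uint8(251), np.uint8(
[... 2475 characters left out ...]
), np.uint8(250)), (94, np.uint8(111), np.uint8(196), np.uint8(251)), (95, np.uint8(140), np.uint8(209), np.uint8(249)), (96, np.uint8(216), np.uint8(224), np.uint8(226)), (97, np.uint8(219), np.uint8(225), np.uint8(226)), (98, np.uint8(220), np.uint8(227), np.uint8(227)), (99, np.uint8(218), np.uint8(226), np.uint8(227)), (100, np.uint8(218), np.uint8(226), np.uint8(226)), (101, np.uint8(217), np.uint8(225), np.uint8(226))]
tin tool [ 0.0721 -0.0211 -0.0335]
tin tool [ 0.0722  0.0234 -0.0335]
tin tool [ 0.0309 -0.0212 -0.0335]
tin tool [ 0.0309  0.0236 -0.0335]
367 84 [ 0.6392 -0.174   0.02  ]
459 84 [ 0.6408 -0.2473  0.02  ]
384 98 [ 0.6288 -0.1891  0.02  ]
437 98 [ 0.6297 -0.2318  0.02  ]
```

```bash
python3 - <<'E'
from h import *
s=np.load("w3.npy");o=dict(tool_pos=s[:3],tool_rot=s[3:])
c=env.read_camera("wrist");im=cv2.imread("pics/w3.png")
for v in (90,110,130,150):
    r=im[v].astype(int); m=(r[:,1]>238)&(r[:,0]>140)&(r[:,0]<200)
    x=np.where(m[356:470])[0]+356
    p,q=wray(c,o,x[0]-.5,v,.02),wray(c,o,x[-1]+.5,v,.02)
    print(v,x[0],x[-1],np.round((p+q)/2,4),np.linalg.norm(p-q))
for v in (83.5,97.5): print(wray(c,o,410,v,.02))
E
python3 go.py .5545 -.2126 .13 1.5
```

```text
90 356 459 [ 0.6353 -0.207   0.02  ] 0.08335205108846866
110 369 455 [ 0.6199 -0.2132  0.02  ] 0.07095776347371047
130 367 452 [ 0.6038 -0.2138  0.02  ] 0.07142182017940446
150 365 448 [ 0.5871 -0.2141  0.02  ] 0.07105862664066677
[ 0.64029675 -0.20822101  0.02      ]
[ 0.62963892 -0.20999608  0.02      ]
t 18.07 pos [ 0.5534 -0.0833  0.1308] rot [-179.59    3.03    1.42] F [ 1.31 -0.   -2.99] T [ 0.021 -0.026 -0.032] w 0.0457
shift cm [-0.21 12.93 -0.  ] turn [-0.42  3.03 -0.09]
```

Request:
servo_tool(plan=[[0, [0, 0.6, 0], [-0.2, 0, 0]], [0, [0, 1.4, 0], [-0.2, 0, 0]], [0, [0, 2, 0], [0, 0, 0]], [0, [0, 2, 0], [0, 0, 0]], [0, [0, 2, 0], [0, 0, 0]], [0, [0, 2, 0], [0, 0, 0]], [0, [0, 1.5, 0], [0, 0, 0]], [0, [0, 0.8, 0], [0, 0, 0]], [0, [0, 0, 0], [0, 0, 0]], [0, [0, 0, 0], [0, 0, 0]]])

```text
time_s: 18.9
tool_pos: [0.5589, -0.2089, 0.131]
tool_rot: [179.9, 3.0, 2.2]
force: [0.0, 1.0, -3.5]
grip_width: 0.0459
```

```bash
python3 go.py .5545 -.2128 .06 1.55
```

```text
t 18.9 pos [ 0.5589 -0.2089  0.131 ] rot [179.94   2.95   2.2 ] F [ 0.    1.   -3.47] T [ 0.101 -0.033 -0.005] w 0.0459
shift cm [-0.09  0.37  7.12] turn [0.08 2.95 0.66]
```

Request:
servo_tool(plan=[[0, [0, 0.1, 0.6], [0, 0.3, 0.3]], [0, [0, 0.1, 1], [0, 0.4, 0.3]], [0, [0, 0, 1.2], [0, 0.4, 0]], [0, [0, 0, 1.2], [0, 0.4, 0]], [0, [0, 0, 1.2], [0, 0.4, 0]], [0, [0, 0, 0.8], [0, 0.3, 0]], [0, [0, 0, 0.4], [0, 0, 0]], [0, [0, 0, 0], [0, 0, 0]], [0, [0, 0, 0], [0, 0, 0]]])

```text
time_s: 19.65
tool_pos: [0.5581, -0.1988, 0.0632]
tool_rot: [-179.8, 0.5, 2.4]
force: [0.1, 1.1, -3.5]
grip_width: 0.046
```

```bash
python3 go.py .5545 -.2128 .06 1.55;  python3 - <<'E'
from h import *
a=env.get_obs();c=env.read_camera("wrist");np.save("w4",[*a["tool_pos"],*a["tool_rot"]]);cv2.imwrite("pics/w4.png",c["image"])
cv2.imwrite("pics/w4z.png",cv2.resize(c["image"][60:215,120:390],None,fx=2.9,fy=2.9,interpolation=cv2.INTER_CUBIC))
E
```

```text
t 19.65 pos [ 0.5581 -0.1988  0.0632] rot [-179.8     0.54    2.35] F [ 0.12  1.14 -3.5 ] T [-0.006  0.053  0.02 ] w 0.046
shift cm [-0.42  1.39  0.32] turn [-0.2   0.54  0.8 ]
```

View pics/w4z.png

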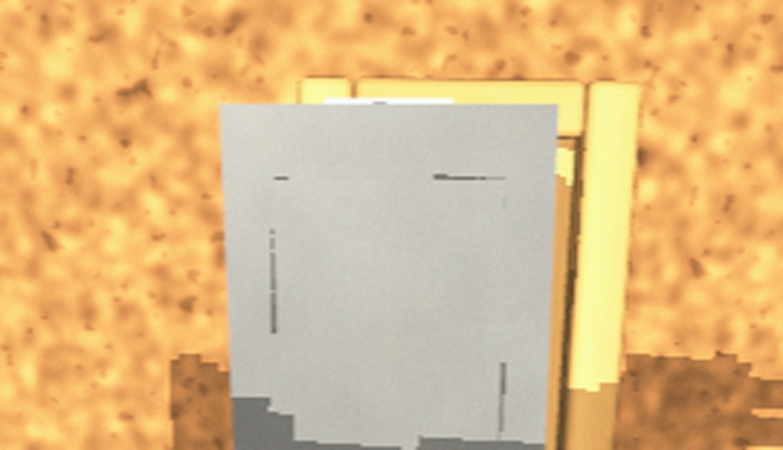

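Close view: cradle far outer edge at row ~87, its outer corners at columns ~222 and 340, and its inner right edge from (321,109) to (316.5,191). The tin is about 14 mm too far to +y. I'll compute the offset.

```bash
python3 - <<'E'
from h import *
s=np.load("w4.npy");o=dict(tool_pos=s[:3],tool_rot=s[3:])
c=env.read_camera("wrist")
T=np.array(c["T_tool_cam"])
def W(u,v,z=.02): return np.round(wray(c,o,u,v,z),4)[:2]
print("outer L,R far",W(222.4,88),W(340,88),"R191",W(332.8,191),"inner R",W(321,108.6),W(316.5,191))
print("far outer/inner",W(280,86.9),W(280,106.9))
z=s[2]+.0335
print("tin far L,R",W(195.5,95.5,z),W(312.4,95.5,z),"near",W(200.3,200,z),W(308.3,200,z))
E
python3 go.py .5545 -.2128 .06 1.55
```

```text
outer L,R far [ 0.6385 -0.1769] [ 0.6415 -0.249 ] R191 [ 0.5765 -0.2513] inner R [ 0.6289 -0.2385] [ 0.5761 -0.2405]
far outer/inner [ 0.6406 -0.2122] [ 0.6289 -0.2129]
tin far L,R [ 0.6301 -0.1743] [ 0.6319 -0.2193] near [ 0.5884 -0.1762] [ 0.5903 -0.2212]
t 19.75 pos [ 0.5585 -0.1991  0.0637] rot [-179.82    0.49    2.34] F [ 0.22  0.02 -3.14] T [-0.016  0.061  0.05 ] w 0.0458
shift cm [-0.45  1.36  0.37] turn [-0.17  0.5   0.79]
```

Request:
servo_tool(plan=[[0, [-0.1, 0.3, 0], [0, 0.2, 0.3]], [0, [-0.1, 0.4, 0], [0, 0, 0.3]], [0, [-0.2, 0.4, 0], [0, 0, 0]], [0, [-0.1, 0.3, 0], [0, 0, 0]], [0, [0, 0, 0], [0, 0, 0]], [0, [0, 0, 0], [0, 0, 0]]])

```text
time_s: 20.25
tool_pos: [0.5553, -0.2166, 0.0663]
tool_rot: [-180.0, 0.0, 1.6]
force: [-0.1, 0.2, -3.3]
grip_width: 0.0455
```

```bash
python3 go.py .5538 -.2143 .04 1.75
```

```text
t 20.25 pos [ 0.5553 -0.2166  0.0663] rot [-1.7999e+02  5.0000e-02  1.5800e+00] F [-0.13  0.22 -3.32] T [0.014 0.133 0.018] w 0.0455
shift cm [-0.14 -0.23  2.63] turn [-0.01  0.05 -0.17]
```

Request:
servo_tool(plan=[[0, [-0.1, 0, 0.5], [0, 0, 0]], [0, [0, 0, 0.7], [0, 0, 0]], [0, [0, 0, 0.7], [0, 0, 0]], [0, [0, 0, 0.4], [0, 0, 0]], [0, [0, 0, 0], [0, 0, 0]], [0, [0, 0, 0], [0, 0, 0]]])

```text
time_s: 20.75
tool_pos: [0.5536, -0.2162, 0.0399]
tool_rot: [-179.9, 0.1, 1.6]
force: [0.3, 0.6, -2.9]
grip_width: 0.0457
```

```bash
python3 go.py .5538 -.2143 .0235 1.75;  python3 - <<'E'
from h import *
a=env.get_obs();c=env.read_camera("wrist");np.save("w5",[*a["tool_pos"],*a["tool_rot"]]);cv2.imwrite("pics/w5.png",c["image"])
cv2.imwrite("pics/w5z.png",cv2.resize(c["image"][60:215,120:390],None,fx=2.9,fy=2.9,interpolation=cv2.INTER_CUBIC))
E
```

```text
t 20.75 pos [ 0.5536 -0.2162  0.0399] rot [-1.7993e+02  1.2000e-01  1.5800e+00] F [ 0.29  0.61 -2.91] T [ 0.006  0.128 -0.005] w 0.0457
shift cm [ 0.03 -0.19  1.64] turn [-0.07  0.12 -0.17]
```

View pics/w5z.png

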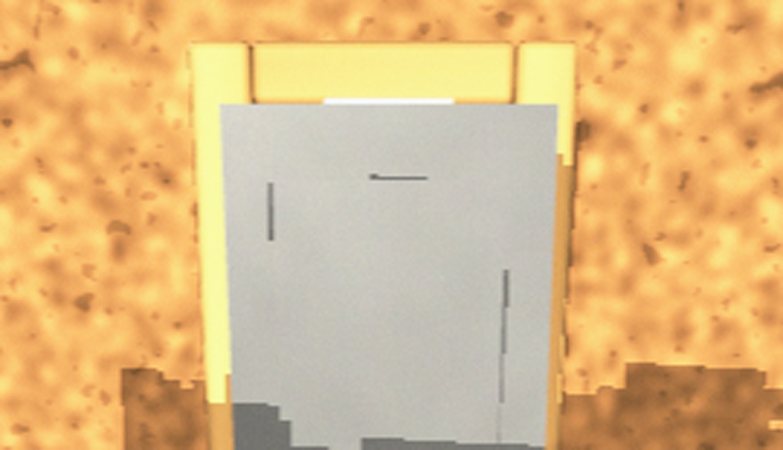

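The cradle frames the tin now: left margin ~12–27 px and right ~18 px in the zoom. I'll compute the final offset.

```bash
python3 - <<'E'
from h import *
s=np.load("w5.npy");o=dict(tool_pos=s[:3],tool_rot=s[3:])
c=env.read_camera("wrist")
def W(u,v,z=.02): return wray(c,o,u,v,z)[:2]
im=c["image"].astype(int)
for v in (80,90,110,130,150,170): 
    d=np.abs(np.diff(im[v,:,0]));
    l=np.array([np.linalg.norm(im[v,u]) for u in range(512)])
    print(v,[(u,im[v,u,0]) for u in (182,184,185,186,187,188,189,190,191,192)],[(u,im[v,u,0]) for u in range(309,322)])
L,R=W(185.5,75.5),W(318.6,75.5);l,r=W(190.7,187.6),W(314.1,187.6)
print("far",L,R,(L+R)/2,"near",l,r,(l+r)/2,"faredge",W(250,74.5))
z=s[2]+.0335
a,b=W(196,96,z),W(312.4,96,z);p,q=W(200.3,200,z),W(308.3,200,z)
print("tin",(a+b)/2,(p+q)/2)
E
```

```text
80 [(182, np.int64(122)), (184, np.int64(116)), (185, np.int64(119)), (186, np.int64(132)), (187, np.int64(150)), (188, np.int64(157)), (189, np.int64(161)), (190, np.int64(159)), (191, np.int64(163)), (192, np.int64(160))] [(309, np.int64(159)), (310, np.int64(156)), (311, np.int64(158)), (312, np.int64(155)), (313, np.int64(152)), (314, np.int64(150)), (315, np.int64(149)), (316, np.int64(149)), (317, np.int64(132)), (318, np.int64(115)), (319, np.int64(95)), (320, np.int64(94)), (321, np.int64(100))]
90 [(182, np.int64(124)), (184, np.int64(125)), (185, np.int64(109)), (186, np.int64(116)), (187, np.int64(139)), (188, np.int64(158)), (189, np.int64(163)), (190, np.int64(163)), (191, np.int64(166)), (192, np.int64(161))] [(309, np.int64(162)), (310, np.int64(158)), (311, np.int64(155)), (312, np.int64(152)), (313, np.int64(155)), (314, np.int64(149)), (315, np.int64(153)), (316, np.int64(144)), (317, np.int64(126)), (318, np.int64(90)), (319, np.int64(84)), (320, np.int64(109)), (321, np.int64(116))]
110 [(182, np.int64(103)), (184, np.int64(107)), (185, np.int64(111)), (186, np.in
[... 1482 characters left out ...]
.int64(90)), (186, np.int64(90)), (187, np.int64(92)), (188, np.int64(90)), (189, np.int64(96)), (190, np.int64(116)), (191, np.int64(147)), (192, np.int64(162))] [(309, np.int64(155)), (310, np.int64(104)), (311, np.int64(96)), (312, np.int64(90)), (313, np.int64(86)), (314, np.int64(82)), (315, np.int64(101)), (316, np.int64(106)), (317, np.int64(107)), (318, np.int64(112)), (319, np.int64(118)), (320, np.int64(116)), (321, np.int64(123))]
far [ 0.63869867 -0.17778447] [ 0.64071199 -0.24966819] [ 0.63970533 -0.21372633] near [ 0.57661533 -0.17931031] [ 0.57866087 -0.25185455] [ 0.5776381  -0.21558243] faredge [ 0.64018278 -0.2126104 ]
tin [ 0.62608436 -0.2152673 ] [ 0.58449173 -0.21648395]
```

Request:
servo_tool(plan=[[0, [0, -0.1, 0.1], [0, 0, 0]], [0, [0, 0, 0.3], [0, 0, 0]], [0, [0, 0, 0.3], [0, 0, 0]], [0, [0, 0, 0.2], [0, 0, 0]], [0, [0, 0, 0], [0, 0, 0]]])

```text
time_s: 21.27
tool_pos: [0.5547, -0.2153, 0.0315]
tool_rot: [-180.0, -0.0, 1.6]
force: [0.1, 1.0, -2.8]
grip_width: 0.0455
```

```bash
python3 go.py .5537 -.2151 .0225 1.6
```

```text
t 21.27 pos [ 0.5547 -0.2153  0.0315] rot [-1.80e+02 -2.00e-02  1.59e+00] F [ 0.13  0.99 -2.84] T [ 0.096  0.149 -0.009] w 0.0455
shift cm [-0.1  -0.02  0.9 ] turn [-0.   -0.02 -0.01]
```

Request:
servo_tool(plan=[[0, [-0.1, 0, 0.1], [0, 0, 0]], [0, [0, 0, 0.2], [0, 0, 0]], [0, [0, 0, 0.2], [0, 0, 0]], [0, [0, 0, 0.1], [0, 0, 0]], [0, [0, 0, 0], [0, 0, 0]]])

```text
time_s: 21.68
tool_pos: [0.5535, -0.2154, 0.0248]
tool_rot: [180.0, -0.0, 1.6]
force: [0.8, -0.0, -3.5]
grip_width: 0.046
```

```bash
python3 go.py .5537 -.2151 .0225 1.6
```

```text
t 21.68 pos [ 0.5535 -0.2154  0.0248] rot [ 1.80e+02 -1.00e-02  1.58e+00] F [ 0.8  -0.04 -3.47] T [0.032 0.098 0.047] w 0.046
shift cm [ 0.02 -0.03  0.23] turn [ 0.   -0.01 -0.02]
```

Request:
servo_tool(plan=[[0, [0, 0, 0.1], [0, 0, 0]], [0, [0, 0, 0.1], [0, 0, 0]], [0, [0, 0, 0.1], [0, 0, 0]], [0, [0, 0, 0], [0, 0, 0]]])

```text
time_s: 22.02
tool_pos: [0.5539, -0.2156, 0.0231]
tool_rot: [180.0, -0.0, 1.6]
force: [0.6, 0.7, -0.8]
grip_width: 0.0455
```

```bash
python3 go.py .5537 -.2151 .0225 1.6
```

```text
t 22.02 pos [ 0.5539 -0.2156  0.0231] rot [ 1.7996e+02 -3.0000e-02  1.5800e+00] F [ 0.56  0.75 -0.83] T [0.092 0.215 0.049] w 0.0455
shift cm [-0.02 -0.05  0.06] turn [ 0.04 -0.03 -0.02]
```

Request:
servo_tool(plan=[[0, [0, 0, 0.05], [0, 0, 0]], [0, [0, 0, 0], [0, 0, 0]], [0.6, [0, 0, 0], [0, 0, 0]], [0.7, [0, 0, 0], [0, 0, 0]], [1, [0, 0, 0], [0, 0, 0]], [1, [0, 0, 0], [0, 0, 0]], [1, [0, 0, 0], [0, 0, 0]], [1, [0, 0, 0], [0, 0, 0]], [1, [0, 0, -0.8], [0, 0, 0]], [1, [0, 0, -1.5], [0, 0, 0]], [1, [0, 0, -2.5], [0, 0, 0]], [1, [0, 0, -3], [0, 0, 0]], [1, [0, 0, -3], [0, 0, 0]], [1, [0, 0, -2], [0, 0, 0]], [1, [0, 0, 0], [0, 0, 0]]])

```text
time_s: 23.27
tool_pos: [0.555, -0.2148, 0.1591]
tool_rot: [180.0, -0.2, 1.7]
force: [0.6, -0.7, -0.2]
grip_width: 0.0873
```

```bash
python3 go.py .5537 -.2151 .0225 1.6; python3 - <<'E'
from h import *
c=env.read_camera("wrist");s=env.read_camera("side")["image"]
cv2.imwrite("pics/w6.png",np.hstack([c["image"][:,60:460],cv2.resize(s[100:340,140:390],(400,384))]))
E
```

```text
t 23.27 pos [ 0.555  -0.2148  0.1591] rot [179.97  -0.24   1.67] F [ 0.59 -0.71 -0.21] T [ 0.028 -0.097 -0.012] w 0.0873
shift cm [-1.900e-01  1.000e-02  1.366e+01] turn [ 0.03 -0.24  0.07]
```

View pics/w6.png

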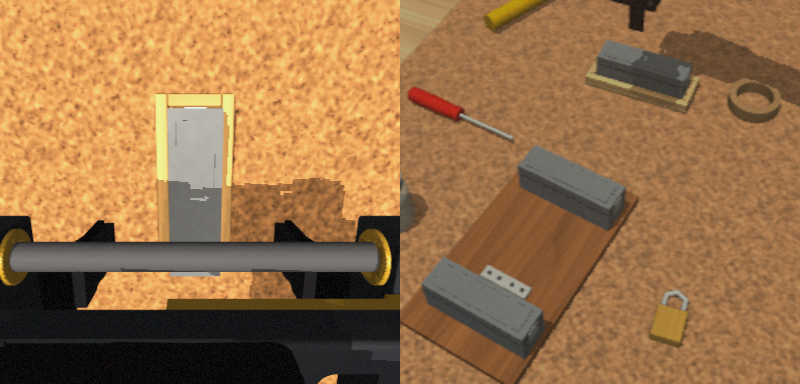

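The picture shows the tin lying flat inside the cradle frame, the other two tins upright on the board, and the bystanders in place. I'll hand in.

```bash
python3 -c "
from cell import env
print(env.sign_off())"
```

```text
the job is handed in; nothing more can be done
None
```

The loose ball is in the middle tin. That tin now sits in the cradle, the other two stand lid up on the board, and I handed the job in at about 23 s; no verdict was reported.

- **Finding the ball:** I rocked the first tin (lowest y) about ±4.5°, and its wrist torque followed the tilt in a straight line, so it is packed tight. The middle tin kept an offset: −0.01 N m at −4° and +0.07 N m at +1.3°, where the packed tin gave −0.04 at +1.1°. I did not lift the third tin.
- **Seating:** Just before lowering, the camera put the tin about 1 mm off the pocket's centre and within 0.1° of its line. When I lowered it, the force on the wrist fell from about 3.5 N to 0.8 N as it touched the floor.
- **Last look:** The picture after letting go shows the tin flat inside the frame, the other two tins upright on the board, and the visible bystanders (screwdriver, padlock, tape, mending plate) where they were.

Some things disagreed or went wrong:
- **Drift:** The arm drifted sideways while going down, and in the first approach the left finger pushed the first tin about 5 mm along the board.
- **Calibration:** The top and wrist cameras differed by 2–4 mm; I used the wrist view for the fit.
- **Not measured:** I did not measure the final seating depth directly, and the ball's contact force could not be read.

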